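# Load the pot carrier and slide its keeper home

## Robot

A 7-joint arm with a two-finger parallel gripper is mounted at the origin on the work surface. World frame = base frame: x ahead of the robot, y to its left, z up, the work surface at z = 0. Lengths are in m, angles in rad, forces in N, time in s.
With the tool pointing down it reaches from about 0.4 to 0.9 m from the base axis. Payload 5.5 kg.
Tool frame: the origin (TCP) lies midway between the tips of the shut fingers; the grasp point (between the pads) lies 19 mm behind it (manip.grip_depth is the distance from the TCP to the grasp point, in m); z points along the fingers, y is the line along which they close (so a half turn about z gives the same grasp; the last joint's range is limited). The gripper opens to 92 mm and grips with 3 to 60 N. Pads are 19 mm wide; open, the fingers measure 130 mm over their backs; the gripper's body (75 mm by 190 mm) begins 47 mm behind the grasp point.
Start: joints at [1.528, 0.501, -0.427, 1.55, 0.221, 1.138, -0.21], TCP at [0.196, -0.62, 0.227] pointing down, gripper open.
Joint ranges: [-2.88, 2.88], [-0.31, 2.03], [-1.54, 1.56], [0.2, 2.42], [-1.41, 4.55], [0.19, 2.02], [-2.57, 2.57]. Speed limits (rad/s): [2.57, 2.57, 3.14, 3.14, 3.14, 3.14, 3.14].

## Interface

Orientations are given as a unit quaternion [x, y, z, w].
In Python, from bench import manip, effector, viewer gives the robot as it stands. Calls block until the motion is done:
- manip.move_pose(position, orientation): joint-space move of the TCP to a pose.
- manip.servo_line(position, ori=None, vel=0.15): straight line of the TCP; ori=None keeps the orientation; vel is the mean speed in m/s.
- manip.movej(angles): joint-space move.
- effector.open_jaws() and effector.close(f_grip=None): open the fingers fully, or close them until they stop; f_grip is the grip in N (None keeps the last).
- manip.sleep(seconds).
- manip.solve_ik(position, orientation): joint angles nearest the present ones, or None.
- viewer.get_image(name): name is "scene" or "top" or "wrist"; returns the picture (384x512x3 uint8, red, green, blue); there is no depth.
- viewer.get_calibration(name): a dict with "vfov" (degrees; the focal length in pixels is half the picture's height over the tangent of half this angle, whatever the lens; pixels are square), "cx", "cy" (the principal point, pixels), "eye" and "attitude" of the camera in the world. Camera axes: x right, y down, z forward; pixel columns grow to the right and rows downward; lengths in m; the calibration is good to about 2 mm. A picture is of the moment at which its call begins: read the wrist's pose just before it. get_calibration takes no time and is no camera call; for the wrist camera it gives the pose at the moment of the call.
A pose or a line that the arm cannot do raises manip.PlanningError and nothing moves.
- manip.hand_in(): hands the job in; it is judged then, once.
Readings, each from a call of its own:
- manip.current_clock(): time.
- manip.current_q(): joint angles.
- manip.current_joint_velocities(): joint speeds.
- manip.current_tau(): joint torques, N m.
- manip.current_tool_pos(): TCP position.
- manip.current_tcp_rot(): TCP orientation.
- manip.current_force(): force on the tool from outside, world axes, zero at the start.
- manip.current_wrist_torque(): the same for the moment, N m.
- manip.current_finger_gap(): finger opening in m.
- manip.current_gripper_force(): force on a finger pad.
Only numpy, scipy, OpenCV 4.12 (cv2) and the standard library are available. Lean on these libraries where they do the work, as an engineer would, in place of code of your own. Each camera call takes 0.05 s, during which the arm holds its last target. There are 200 camera calls.

## Task

Get the pot carrier ready to carry out: slide the keeper by its upright grip fully to its left-hand stop (your left as the robot looks ahead) so its arms stand clear, then stand every small loose pot upright in the saucer of its own shape and size, seated flat, and finally slide the keeper fully back to its right-hand stop so the arms lie over the pots. Leave the bulb planter, padlock and big nested pots where they are.

Things in the scene. Friction and masses are not known exactly. Their poses are not given: they have to be found in the camera images.
- carrier: fixed pot carrier: plywood deck 170 mm (x) by 600 mm (y), 12 mm thick, end boards at x = -15 to 75 mm, 97 mm high (127 mm at the rod); origin centre of its underside, x away from the robot, y to the robot's left. Five saucers are fixed in a row at x = -30 mm, 100 mm apart along y, in an order that varies. The keeper runs on a rod along y at x = 60 mm, 89 mm up
- keeper (a joint): keeper's slide along the carrier's y (m): 0 = right-hand stop, arms over the saucers' middles (locked); 0.05 = left-hand stop, arms midway between saucers (open). Aluminium bar on the rod with five arms, each 10 mm wide, 6 mm thick, 86 to 92 mm above the shelf, reaching from the rod to x = -35 mm of the carrier; 2 N moves it
- keeper_grip (a point): black upright grip in the middle of the keeper bar, 18 mm (carrier x) by 30 mm (carrier y), standing from 96 to 144 mm above the shelf; the point is 144 mm up, at the centre of its top; it moves with the keeper
- pot_round_large: loose round terracotta pot, 66 mm across its rim collar, 54 mm across the base; 60 mm high, open top, the straight rim collar being its top 20 mm, about 0.14 kg; origin centre of its underside, z up; may be absent
- pot_round_small: loose round terracotta pot, 46 mm across its rim collar, 36 mm across the base; 60 mm high, open top, the straight rim collar being its top 20 mm, about 0.14 kg; origin centre of its underside, z up; may be absent
- pot_square_large: loose square terracotta pot, 62 mm wide at its rim collar, 52 mm at the base; 60 mm high, open top, the straight rim collar being its top 20 mm, about 0.14 kg; origin centre of its underside, z up; may be absent
- pot_square_small: loose square terracotta pot, 44 mm wide at its rim collar, 34 mm at the base; 60 mm high, open top, the straight rim collar being its top 20 mm, about 0.14 kg; origin centre of its underside, z up; may be absent
- pot_oblong: loose oblong terracotta pot, rim collar 44 mm (its x) by 66 mm (its y), base 34 by 56 mm; 60 mm high, open top, the straight rim collar being its top 20 mm, about 0.14 kg; origin centre of its underside, z up; may be absent
- saucer_round_large: fixed terracotta round saucer, 70 mm outside, 62 mm inside, for the round large pot; 8 mm high with a 4 mm floor; origin centre of its underside (12 mm above the shelf), axes as the carrier's; a seated pot's origin is 4 mm above it
- saucer_round_small: fixed terracotta round saucer, 52 mm outside, 44 mm inside, for the round small pot; 8 mm high with a 4 mm floor; origin centre of its underside (12 mm above the shelf), axes as the carrier's; a seated pot's origin is 4 mm above it
- saucer_square_large: fixed terracotta square saucer, 68 mm outside, 60 mm inside, for the square large pot; 8 mm high with a 4 mm floor; origin centre of its underside (12 mm above the shelf), axes as the carrier's; a seated pot's origin is 4 mm above it
- saucer_square_small: fixed terracotta square saucer, 50 mm outside, 42 mm inside, for the square small pot; 8 mm high with a 4 mm floor; origin centre of its underside (12 mm above the shelf), axes as the carrier's; a seated pot's origin is 4 mm above it
- saucer_oblong: fixed terracotta oblong saucer, 50 by 72 mm outside, 42 (its x) by 64 mm (its y) inside, for the oblong pot; 8 mm high with a 4 mm floor; origin centre of its underside (12 mm above the shelf), axes as the carrier's; a seated pot's origin is 4 mm above it
- bulb_planter: bystander: orange plastic bulb planter standing on end, 66 mm across, 210 mm high with a T handle 110 mm long; origin centre of its underside
- padlock: bystander: steel padlock lying flat, body 50 by 42 by 22 mm with shackle; origin under its body
- nested_pots: bystander: two big nested terracotta pots, 130 mm across, 150 mm high; origin centre of the underside
Mind the look-alikes: they are no part of the job. Leave any yellow look-alike of the pot_round_small alone. What is shaped like the pot_oblong but black is not meant.

How it is judged:
On the way, in this order (a step that is already met when the one before it is completed fails the run):
1. the keeper is at its left-hand (open) stop (value of joint keeper above 0.047 m), for 0.2 s.
2. every pot present is seated upright in its own saucer, the keeper still open (value of joint keeper above 0.047 m and horizontal distance between pot_round_large and saucer_round_large below 0.007 m and z of pot_round_large in the frame of saucer_round_large between 0.001 and 0.006 m and angle between each of pot_round_large, pot_round_small, pot_square_large, pot_square_small, pot_oblong's own z axis and vertical below 0.07 rad and horizontal distance between pot_round_small and saucer_round_small below 0.007 m and z of pot_round_small in the frame of saucer_round_small between 0.001 and 0.006 m and horizontal distance between pot_square_large and saucer_square_large below 0.007 m and z of pot_square_large in the frame of saucer_square_large between 0.001 and 0.006 m and horizontal distance between pot_square_small and saucer_square_small below 0.007 m and z of pot_square_small in the frame of saucer_square_small between 0.001 and 0.006 m and horizontal distance between pot_oblong and saucer_oblong below 0.007 m and z of pot_oblong in the frame of saucer_oblong between 0.001 and 0.006 m), for 0.2 s.
3. the keeper is at its right-hand (locked) stop over the seated pots (value of joint keeper below 0.003 m and horizontal distance between pot_round_large and saucer_round_large below 0.007 m and z of pot_round_large in the frame of saucer_round_large between 0.001 and 0.006 m and angle between each of pot_round_large, pot_round_small, pot_square_large, pot_square_small, pot_oblong's own z axis and vertical below 0.07 rad and horizontal distance between pot_round_small and saucer_round_small below 0.007 m and z of pot_round_small in the frame of saucer_round_small between 0.001 and 0.006 m and horizontal distance between pot_square_large and saucer_square_large below 0.007 m and z of pot_square_large in the frame of saucer_square_large between 0.001 and 0.006 m and horizontal distance between pot_square_small and saucer_square_small below 0.007 m and z of pot_square_small in the frame of saucer_square_small between 0.001 and 0.006 m and horizontal distance between pot_oblong and saucer_oblong below 0.007 m and z of pot_oblong in the frame of saucer_oblong between 0.001 and 0.006 m), for 0.2 s.
At the end, for the whole second after the job is handed in: The keeper is within 3 mm of its right-hand stop, and every pot present stands upright (within 4 degrees), at rest and flat on the floor of the saucer of its own shape and size, within 7 mm of its centre (all of step 3 and linear speed of each of pot_round_large, pot_round_small, pot_square_large, pot_square_small, pot_oblong below 0.02 m/s); the robot touches nothing.
It fails at once if the bulb planter is moved more than 30 mm (distance of bulb_planter from where it was at the start of the episode above 0.03 m).
It fails at once if the padlock is moved more than 30 mm (distance of padlock from where it was at the start of the episode above 0.03 m).
It fails at once if the nested pots is moved more than 30 mm (distance of nested_pots from where it was at the start of the episode above 0.03 m).
Of pot_round_large, pot_round_small, pot_square_large, pot_square_small, pot_oblong only 3 to 5 are there at a start; the rules pass over those that are not, and their reading is None.
At some moment in a run one of pot_round_large, pot_square_large may be knocked a few centimetres aside while the robot is not near it.
It also fails if it takes over 210 s, if anything falls off the work surface, if the arm or the gripper's body presses on something with over 40 N, if the wrist force passes 120 N, or if a joint passes its speed limit or range.

## Working session

There is one attempt and no reset: what is moved stays moved. The work goes in short steps, each a Python script; the robot and the scene stay as the last script left them, time stands still between calls to the robot, and variables do not carry over. Pictures are saved under pics/ and viewed, at most 14 in all, crops included, and the job is handed in when it is done.

```bash
ls; mkdir -p pics
python3 - <<'E'
from bench import manip, effector, viewer
import cv2
for n in ("scene","top"):
    c=viewer.get_calibration(n); print(n,c)
    cv2.imwrite(f"pics/{n}0.png",viewer.get_image(n)[:,:,::-1])
c=viewer.get_calibration("wrist");print(c)
print(manip.current_tool_pos(),manip.current_tcp_rot(),manip.current_clock(),manip.current_finger_gap())
E
```

```text
pics
scene {'vfov': 43.49230420826396, 'cx': 255.12135809173253, 'cy': 191.8083410197162, 'eye': array([ 1.46836139, -0.33506521,  1.19571486]), 'attitude': array([ 0.77286363,  0.5208979 , -0.20992055, -0.29543284])}
top {'vfov': 43.1555072251158, 'cx': 257.3007346225883, 'cy': 196.01158454799838, 'eye': array([0.41894536, 0.00326484, 1.96484552]), 'attitude': array([ 0.71078782, -0.70293203,  0.01522569, -0.02086681])}
{'vfov': 70.95283563561907, 'cx': 255.2221383694543, 'cy': 194.44352195955335, 'eye': array([ 0.26216445, -0.59760504,  0.38312259]), 'attitude': array([ 0.79995913, -0.58590669, -0.0767941 ,  0.10431396])}
[ 0.19547527 -0.61926232  0.2257735 ] [ 9.88328075e-01  1.52338042e-01 -8.75971462e-05 -8.54383772e-04] 0.1 0.09190600345057563
```

View pics/top0.png

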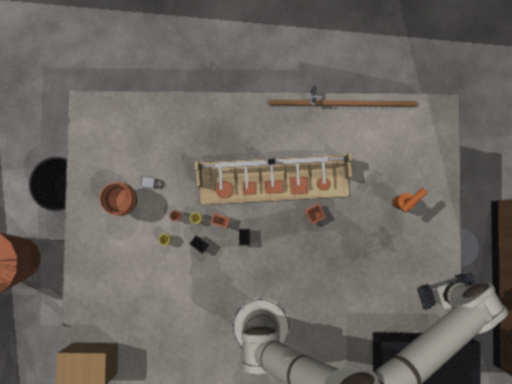

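View pics/scene0.png

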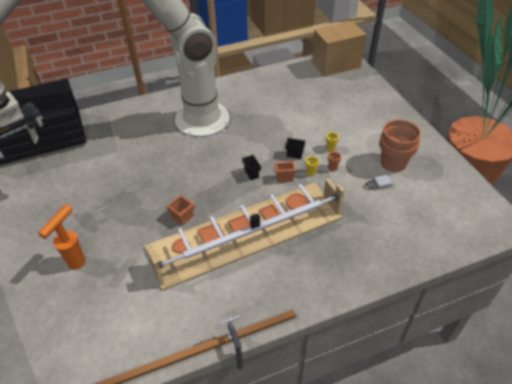

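The top view shows terracotta pots at (176,215) (small and round), (220,221) (oblong) and (317,214) (square). The look-alikes are yellow at (196,217) and (165,240), and black oblong at (200,244) and (245,237). The carrier runs from (198,185) to (350,180), with its grip at (271,161). I'll enlarge this area to confirm.

```bash
cat > h.py <<'E'
from bench import manip, effector, viewer
import numpy as np, cv2
from scipy.spatial.transform import Rotation as R
def K(c): f=192/np.tan(np.radians(c['vfov']/2)); return np.array([[f,0,c['cx']],[0,f,c['cy']],[0,0,1]])
def px2w(c,u,v,z):
    d=R.from_quat(c['attitude']).apply(np.linalg.inv(K(c))@[u,v,1]); e=np.array(c['eye'])
    return e+d*(z-e[2])/d[2]
def w2px(c,P):
    p=R.from_quat(c['attitude']).inv().apply(np.array(P)-c['eye'])@K(c).T
    return p[...,:2]/p[...,2:]
def down(yaw): # closing line (tool y) at angle yaw+90deg in world; tool x along yaw
    return (R.from_euler('z',yaw)*R.from_quat([1,0,0,0])).as_quat()
E
python3 - <<'E'
from h import *
c=viewer.get_calibration("top")
for n,u,v,z in [("roundS",176,215,.06),("obl",220,221,.06),("sq",317,214,.06),("grip",271,161,.144),("yel",196,217,.06),("yel2",165,240,.06),("blk",200,244,.03),("blk2",245,237,.03),("sauc0",224,189,.02),("s4",323,184,.02),("planter",408,201,.2),("lock",150,183,.02),("nest",118,198,.15)]:
    print(n,px2w(c,u,v,z).round(3))
print(manip.current_clock())
im=cv2.imread("pics/top0.png")[145:255,150:355]
cv2.imwrite("pics/crop0.png",cv2.resize(im,None,fx=3.9,fy=3.9,interpolation=cv2.INTER_CUBIC))
E
```

```text
roundS [0.438 0.337 0.06 ]
obl [0.416 0.164 0.06 ]
sq [ 0.448 -0.216  0.06 ]
grip [ 0.645 -0.032  0.144]
yel [0.431 0.259 0.06 ]
yel2 [0.34  0.379 0.06 ]
blk [0.324 0.245 0.03 ]
blk2 [0.354 0.066 0.03 ]
sauc0 [0.545 0.153 0.02 ]
s4 [ 0.569 -0.244  0.02 ]
planter [ 0.497 -0.529  0.2  ]
lock [0.566 0.452 0.02 ]
nest [0.498 0.541 0.15 ]
0.1
```

View pics/crop0.png

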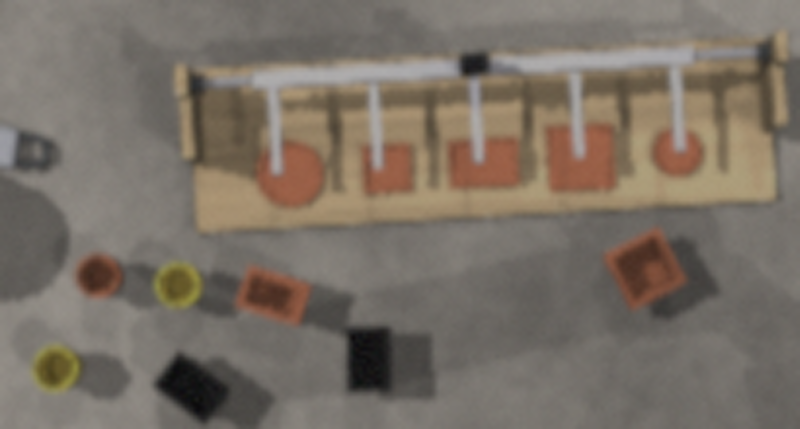

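Left to right, the saucers are round large, square small, oblong, square large and round small. At crop pixels, the loose terracotta pots are round small (99,275), oblong (272,295) and square large (645,268); all three match the description in colour and shape. The yellow pots (177,285) and (56,368) and black pots (192,387) and (369,360) are look-alikes, so I'll leave them. Next I'll take closer wrist views for accuracy.

Run:
```python
from h import *
import json
p=manip.current_tool_pos(); manip.servo_line([p[0],p[1],.42],vel=.3)
for i,(x,y) in enumerate([(0.43,-0.13),(0.43,0.2)]):
    manip.move_pose([x,y,.32],down(0.06)); manip.sleep(.3)
    c=viewer.get_calibration("wrist"); im=viewer.get_image("wrist")
    json.dump({k:np.array(v).tolist() for k,v in c.items()},open(f"w{i}.json","w"))
    cv2.imwrite(f"pics/w{i}.png",cv2.resize(im[:,:,::-1],(768,576),interpolation=cv2.INTER_CUBIC)); cv2.imwrite(f"w{i}raw.png",im[:,:,::-1])
    print(c,manip.current_q().round(2))
print(manip.current_clock())
```

```text
{'vfov': 70.95283563561907, 'cx': 255.2221383694543, 'cy': 194.44352195955335, 'eye': array([ 0.49974899, -0.12519525,  0.47737191]), 'attitude': array([ 0.72181266, -0.67988892, -0.0884632 ,  0.09440228])} [ 1.18  0.07 -0.98  1.89  0.06  1.21 -1.33]
{'vfov': 70.95283563561907, 'cx': 255.2221383694543, 'cy': 194.44352195955335, 'eye': array([0.5001548 , 0.20416907, 0.47728568]), 'attitude': array([ 0.72134554, -0.68036498, -0.08848081,  0.09452649])} [ 0.37  0.14 -0.93  1.84  0.12  1.22 -2.11]
4.8333
```

View pics/w0.png

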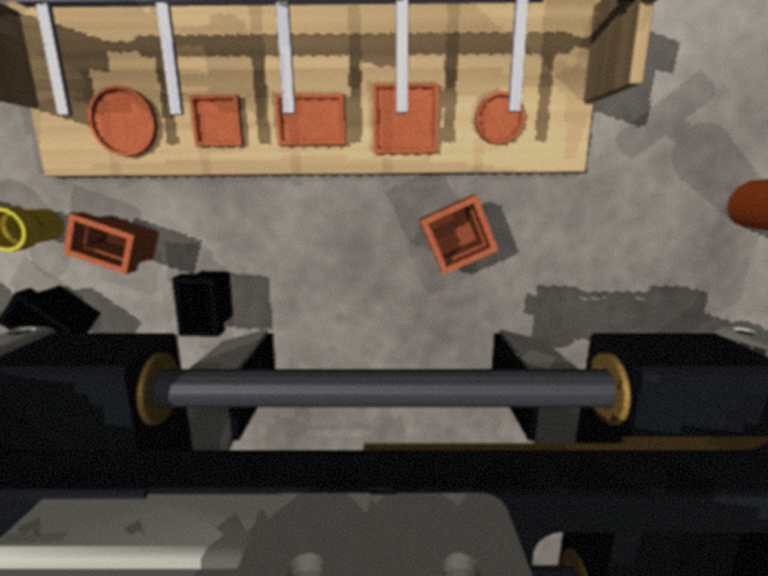

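View pics/w1.png

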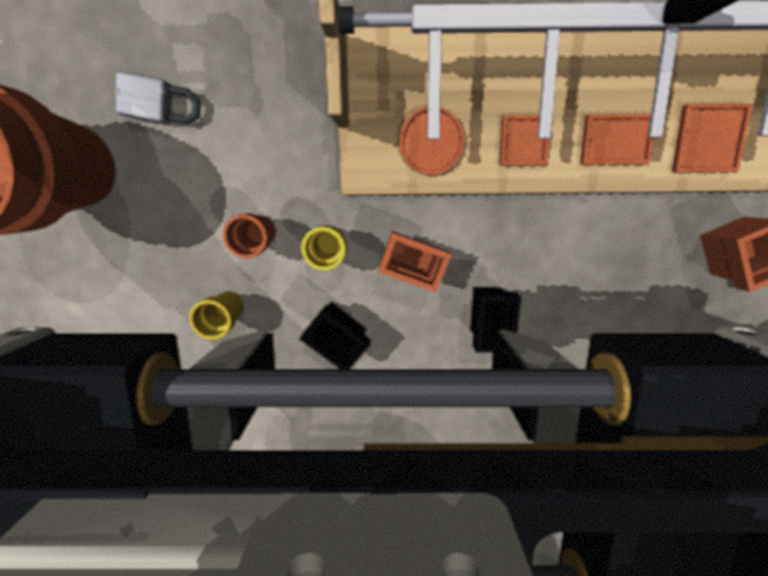

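The w0 view shows the five saucers along row ~120 (x = 124, 218, 312, 406, 500) and the square large pot at about (459,234). The w1 view shows the round small pot at (248,235), the oblong at (414,261) and the padlock at (160,98). I'll fit poses to these and check them with an overlay.

```bash
cat > fit.py <<'E'
from h import *
import json
C=[json.load(open(f"w{i}.json")) for i in (0,1)]
def w(i,pts,z): return np.array([px2w(C[i],(u+.5)/1.5-.5,(v+.5)/1.5-.5,z)[:2] for u,v in pts])
s=w(0,[(124,121),(218,121),(312,119),(406,119),(500,118)],.019)
c0=w(0,[(45,177),(586,173)],.012); c1=w(1,[(341,193)],.012)
print("corners",c0.round(4),c1.round(4),"len",np.linalg.norm(c0[0]-c0[1]))
s1=w(1,[(433,141),(525,140),(619,139),(713,138)],.019)
print("sauc",s.round(4).tolist(),s1.round(4).tolist())
d=c0[0]-c0[1]; yaw=np.arctan2(-d[0],d[1]); d=s[0]-s[4]; print("yaw",yaw,np.arctan2(-d[0],d[1]))
A=w(1,[(391,233),(451,263),(437,291),(379,262)],.06); print("obl",A.mean(0),np.linalg.norm(np.diff(A,axis=0),axis=1))
B=w(0,[(420,219),(475,195),(497,244),(444,272)],.06); print("sq",B.mean(0),np.linalg.norm(np.diff(B,axis=0),axis=1))
for P in (A,B): print(np.degrees(np.arctan2(*(np.roll(P,-1,0)-P).T[::-1])))
r=w(1,[(245,234)],.06); print("round",r, np.linalg.norm(np.diff(w(1,[(222,234),(268,234)],.06),axis=0)))
yawc=(yaw)
E
python3 fit.py
python3 - <<'E'
import cv2
a=cv2.imread('w0raw.png')[120:190,270:340]; b=cv2.imread('w1raw.png')[130:200,240:310]; c=cv2.imread('w1raw.png')[130:200,140:190]
cv2.imwrite('pics/z.png',cv2.resize(cv2.hconcat([a,b,c]),None,fx=4.2,fy=4.2,interpolation=cv2.INTER_CUBIC))
E
```

```text
corners [[ 0.4855  0.2487]
 [ 0.5256 -0.3487]] [[0.4883 0.2502]] len 0.598684880931096
sauc [[0.5482, 0.1511], [0.5541, 0.0522], [0.562, -0.0467], [0.568, -0.1456], [0.5749, -0.2444]] [[0.5482, 0.1532], [0.5549, 0.0552], [0.5618, -0.0448], [0.5687, -0.1447]]
yaw 0.06700366426677767 0.06739516350480655
obl [0.42326359 0.16602868] [0.07043711 0.03328394 0.06938749]
sq [ 0.4564132  -0.20628417] [0.0596629  0.05566517 0.06139524]
[-113.06680172  159.15830845   66.41579643  -18.95700855]
[ -63.05218664 -149.09404824  122.27910837   29.16948827]
round [[0.44277309 0.34271278]] 0.04731321460737378
```

View pics/z.png

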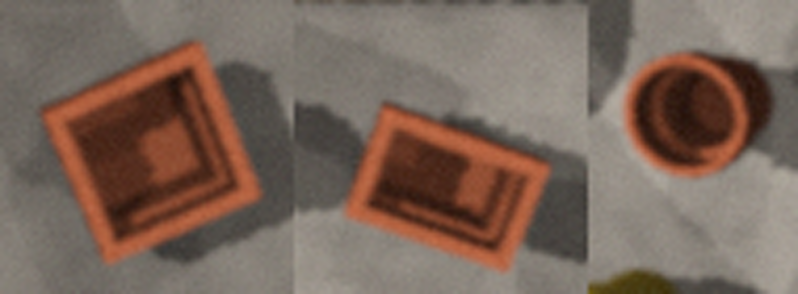

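The refined corner pixels in the crop agree with the first fit. Next I'll check reachability for all poses and then open the keeper.

```bash
cat >> h.py <<'E'
CY=0.067; S={'obl':(0.562,-0.0458),'sq':(0.5685,-0.1456),'rnd':(0.5752,-0.2447)}
def carr(x,y): # carrier frame -> world
    c,s=np.cos(CY),np.sin(CY); o=np.array(S['obl'])+0.03*np.array([c,s]); return o+np.array([c*x-s*y,s*x+c*y])
E
python3 - <<'E'
from h import *
import json
C=[json.load(open(f"w{i}.json")) for i in (0,1)]
def w(i,pts,o): return np.array([px2w(C[i],o[0]+(u+.5)/4.2-.5,o[1]+(v+.5)/4.2-.5,.06)[:2] for u,v in pts])
B=w(0,[(42,110),(203,42),(262,192),(110,263)],(270,120))
A=w(1,[(92,102),(258,163),(215,270),(52,215)],(240,130))
r=w(1,[(98,116)],(140,130))[0]
for P in (A,B):
    print(P.mean(0).round(4),np.linalg.norm(np.roll(P,-1,0)-P,axis=1).round(4),np.degrees(np.arctan2(*(np.roll(P,-1,0)-P).T[::-1])).round(1))
print(r)
for n,xy,ys in [("grip",carr(.06,0),[CY]),("gripO",carr(.06,.055),[CY]),("obl",A.mean(0),[np.radians(-23)]),("sq",B.mean(0),[np.radians(27),np.radians(-63)]),("rnd",r,[0,.3,-.3])]+[(k,v,[CY]) for k,v in S.items()]:
    for y in ys:
        for a in (np.pi/2,-np.pi/2):
            for z in (.04,.2):
                q=manip.solve_ik([*xy,z+(.1 if 'grip' in n else 0)],down(y+a)); print(n,xy.round(3),round(y+a,2),z,None if q is None else np.round(q,2))
E
```

```text
[0.4239 0.1659] [0.0659 0.0437 0.0657 0.0448] [-106.7  163.8   74.3  -15.9]
[ 0.455  -0.2072] [0.0621 0.0597 0.0616 0.063 ] [ -63.7 -151.7  119.4   28.8]
[0.44058254 0.34310603]
grip [ 0.652 -0.04 ] 1.64 0.04 [ 0.62  0.74 -0.9   1.6   0.63  1.11 -0.38]
grip [ 0.652 -0.04 ] 1.64 0.2 [ 0.64  0.59 -0.96  1.44  0.48  1.36 -0.27]
grip [ 0.652 -0.04 ] -1.5 0.04 [-0.58  0.74  0.9   1.65 -0.65  1.08 -2.56]
grip [ 0.652 -0.04 ] -1.5 0.2 [-0.76  0.79  1.36  1.5  -0.77  1.47 -2.47]
gripO [0.648 0.015] 1.64 0.04 [ 0.56  0.75 -0.93  1.62  0.65  1.12 -0.48]
gripO [0.648 0.015] 1.64 0.2 [ 0.58  0.59 -0.99  1.46  0.49  1.36 -0.36]
gripO [0.648 0.015] -1.5 0.04 [-0.78  0.86  1.13  1.67 -0.84  1.18 -2.51]
gripO [0.648 0.015] -1.5 0.2 [-0.85  0.78  1.36  1.51 -0.76  1.47 -2.55]
obl [0.424 0.166] 1.17 0.04 [ 0.21  0.56 -0.77  2.15  0.63  0.68 -1.4 ]
obl [0.424 0.166] 1.17 0.2 [ 0.46  0.29 -1.01  2.03  0.29  0.97 -1.11]
obl [0.424 0.166] -1.97 0.04 [ 0.56  0.93 -1.31  2.14  1.11  1.05  1.37]
obl [0.424 0.166] -1.97 0.2 [ 0.64  0.42 -1.29  2.03  0.47  1.04  1.87]
sq [ 0.455 -0.207] 2.04 0.04 [ 0.97  0.61 
[... 856 characters left out ...]
[-0.02  0.78 -0.93  1.9   0.81  0.89 -1.06]
rnd [0.441 0.343] 1.87 0.2 [ 0.13  0.6  -1.14  1.8   0.6   1.14 -0.91]
rnd [0.441 0.343] -1.27 0.04 [ 0.17  1.08 -1.31  1.89  1.15  1.2   1.87]
rnd [0.441 0.343] -1.27 0.2 [ 0.2   0.71 -1.3   1.8   0.73  1.22  2.13]
rnd [0.441 0.343] 1.27 0.04 [-0.06  0.75 -0.86  1.9   0.75  0.86 -1.62]
rnd [0.441 0.343] 1.27 0.2 [ 0.08  0.55 -1.05  1.8   0.53  1.11 -1.45]
rnd [0.441 0.343] -1.87 0.04 [ 0.17  1.08 -1.31  1.89  1.15  1.2   1.27]
rnd [0.441 0.343] -1.87 0.2 [ 0.2   0.71 -1.3   1.8   0.73  1.22  1.53]Traceback (most recent call last):
  File "<stdin>", line 15, in <module>
AttributeError: 'tuple' object has no attribute 'round'. Did you mean: 'count'?
```

Run:
```python
from h import *
o=down(CY+np.pi/2)
g=carr(.06,0); e=carr(.06,.0515)
effector.open_jaws()
manip.move_pose([*g,.24],o)
manip.servo_line([*g,.108]); print("F",manip.current_force().round(2))
effector.close(20); print("gap",manip.current_finger_gap(),manip.current_force().round(2))
manip.servo_line([*e,.108],vel=.06); manip.sleep(.3)
print(manip.current_tool_pos(),carr(.06,.05),manip.current_force().round(2),manip.current_finger_gap())
effector.open_jaws()
manip.servo_line([*e,.24]); print("F0",manip.current_force().round(2))
# look back
manip.move_pose([0.43,0.0,.32],down(0.06)); manip.sleep(.2)
im=viewer.get_image("wrist"); cv2.imwrite("pics/k.png",im[:200,:,::-1]); print(manip.current_clock())
```

```text
F [-0.83 -0.75 -1.12]
gap 0.017432364229515857 [-5.59 -0.08  2.52]
[0.64749086 0.00368193 0.10777612] [0.64845058 0.01011331] [ -6.03 -12.15   6.35] 0.01792530579887023
F0 [-0.2  -0.07  0.35]
13.725
```

View pics/k.png

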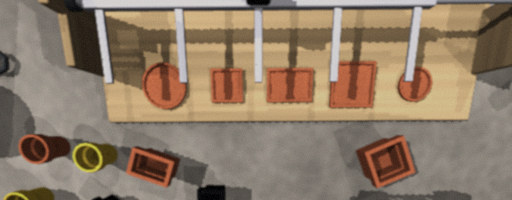

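The keeper hit its left stop with 12 N of resistance, and its arm at column 258 lies midway between the saucers at 228 and 290. The square pot is at about (385,161). I'll check whether it has moved, then pick and place it.

```bash
cat >> h.py <<'E'
def pick(xy,yaw,f=25,off=0):
    o=down(yaw+np.pi/2); effector.open_jaws()
    manip.move_pose([*xy,.19],o); manip.servo_line([*xy,.031],vel=.12)
    effector.close(f); print("gap",manip.current_finger_gap(),manip.current_force().round(2))
    manip.servo_line([*xy,.19],vel=.15); print("lifted",manip.current_finger_gap(),manip.current_force().round(2),manip.current_clock())
def place(xy,zoff=0):
    o=down(CY+np.pi/2)
    manip.move_pose([*xy,.19],o); manip.servo_line([*xy,.062],vel=.12); f0=manip.current_force()
    z=.056
    while z>.0445:
        manip.servo_line([*xy,z],vel=.03); df=manip.current_force()-f0
        if df[2]>4 or df[2]<-4: break
        z-=.002
    print("place z",z,manip.current_tool_pos().round(4),df.round(2))
def release(xy):
    effector.open_jaws(); manip.servo_line([*xy,.2],vel=.15); print(manip.current_clock())
E
python3 - <<'E'
from h import *
c=viewer.get_calibration("wrist")
print(px2w(c,385,161,.05), w2px(c,[[.455,-.2072,.06],[.455,-.2072,.0]]))
pick((.455,-.2072),np.radians(28.2))
place(S['sq'])
c=viewer.get_calibration("wrist"); cv2.imwrite("pics/p1.png",viewer.get_image("wrist")[:,:,::-1])
E
```

```text
[ 0.45420652 -0.2036939   0.05      ] [[390.33353078 161.51519414]
 [373.88350939 156.78409766]]
gap 0.06177918944228397 [-0.92 -0.49  2.44]
lifted 0.06184751528998533 [ 0.79 -0.09 -2.44] 19.0917
place z 0.04599999999999999 [ 0.5688 -0.1457  0.0469] [-1.67 -0.32  7.08]
```

View pics/p1.png

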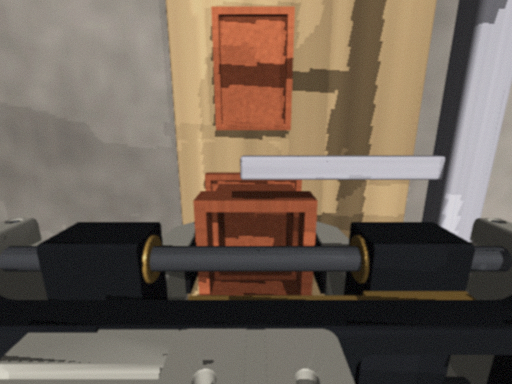

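The pot is down at the expected seated height (TCP 0.0469, contact 7 N), with the square saucer's rim at (253,182) showing evenly behind it. I'll release it and place the oblong next, gripped 8 mm off-centre so the gripper body clears the keeper grip.

Run:
```python
from h import *
release(S['sq'])
a=np.radians(-16.1); d=-.008
pick(np.array([.4239,.1659])+d*np.array([-np.sin(a),np.cos(a)]),a)
t=carr(-.03,d); place(t)
cv2.imwrite("pics/p2.png",viewer.get_image("wrist")[:,:,::-1])
```

```text
24.4667
gap 0.04352844492664209 [-0.44  0.68  0.87]
lifted 0.04407111905299481 [ 0.37  0.06 -1.31] 29.45
place z 0.04599999999999999 [ 0.5627 -0.0538  0.0467] [-2.83  0.67  6.61]
```

View pics/p2.png

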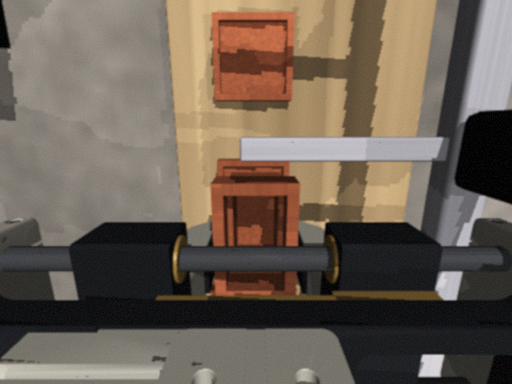

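The oblong is seated: the height matches and the saucer edge at (253,165) is visible. Its grip clearance is also fine. Now the small round pot.

Run:
```python
from h import *
release(carr(-.03,-.008))
pick((.4406,.3431),0.)
place(S['rnd']); release(S['rnd'])
manip.move_pose([0.43,-0.13,.34],down(0.06)); manip.sleep(.3)
cv2.imwrite("pics/p3.png",cv2.resize(viewer.get_image("wrist")[:210,:,::-1],None,fx=1.5,fy=1.5))
c=viewer.get_calibration("wrist"); np.save("c3.npy",c,allow_pickle=True)
for k in S: print(k,(1.5*w2px(c,[*S[k],.076])).round(1))
print(manip.current_clock())
```

```text
35.4083
gap 0.043269307337735444 [-0.64 -0.17  0.75]
lifted 0.04346154230876351 [ 0.38  0.77 -0.68] 40.6583
place z 0.04599999999999999 [ 0.5755 -0.2449  0.0469] [-0.89  0.33  5.71]
47.725
obl [304.7 112.4]
sq [408.5 111.9]
rnd [511.6 111.2]
49.3167
```

View pics/p3.png

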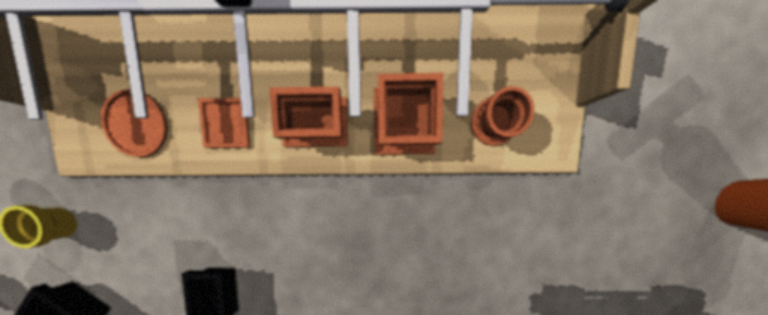

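All three pots stand in their saucers, with rims at (306,112), (410,108) and (508,112), close to the predicted positions. The round one looks 2–3 mm to the left, so I'll enlarge it to check that it sits flat.

Run:
```python
from h import *
manip.move_pose([0.47,-0.235,.24],down(CY)); manip.sleep(.3)
c=viewer.get_calibration("wrist"); im=viewer.get_image("wrist")[:,:,::-1].copy()
t=np.linspace(0,2*np.pi,60,endpoint=False)
big=cv2.resize(im,None,fx=3,fy=3,interpolation=cv2.INTER_CUBIC)
def ring(r,z,col):
    P=np.c_[S['rnd'][0]+r*np.cos(t),S['rnd'][1]+r*np.sin(t),0*t+z]
    cv2.polylines(big,[np.int32((w2px(c,P)+.5)*3)],True,col,1)
ring(.023,.076,(255,255,0)); ring(.026,.02,(0,255,0)); ring(.023,.056,(255,0,0))
u,v=(w2px(c,[*S['rnd'],.04])*3).astype(int); print(u,v)
cv2.imwrite("pics/p4.png",big[max(0,v-250):v+250,max(0,u-300):u+300])
print(manip.current_clock())
```

```text
808 286
50.3167
```

View pics/p4.png

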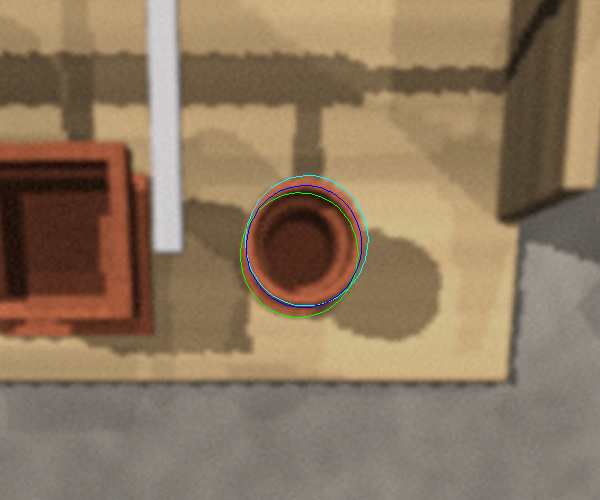

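The saucer outline matches the prediction, but the rim sits slightly left. I'll take one closer look to tell an offset from a tilt.

Run:
```python
from h import *
manip.move_pose([0.43,-0.25,.2],down(CY)); manip.sleep(.3)
c=viewer.get_calibration("wrist"); im=viewer.get_image("wrist")[:,:,::-1].copy()
t=np.linspace(0,2*np.pi,60,endpoint=False)
u,v=(w2px(c,[*S['rnd'],.04])).astype(int)
x0,y0=max(0,u-42),max(0,v-55)
big=cv2.resize(im[y0:v+55,x0:u+42],None,fx=4.7,fy=4.7,interpolation=cv2.INTER_CUBIC)
big=np.uint8(255*(big/255.)**.5); b2=big.copy()
def ring(r,z,col):
    P=np.c_[S['rnd'][0]+r*np.cos(t),S['rnd'][1]+r*np.sin(t),0*t+z]
    cv2.polylines(b2,[np.int32((w2px(c,P)+.5-[x0,y0])*4.7)],True,col,1)
ring(.023,.076,(255,255,0)); ring(.026,.02,(0,255,0)); ring(.015,.02,(255,0,0))
cv2.imwrite("pics/p5.png",cv2.hconcat([big,b2])); print(big.shape)
```

```text
(498, 395, 3)
```

View pics/p5.png

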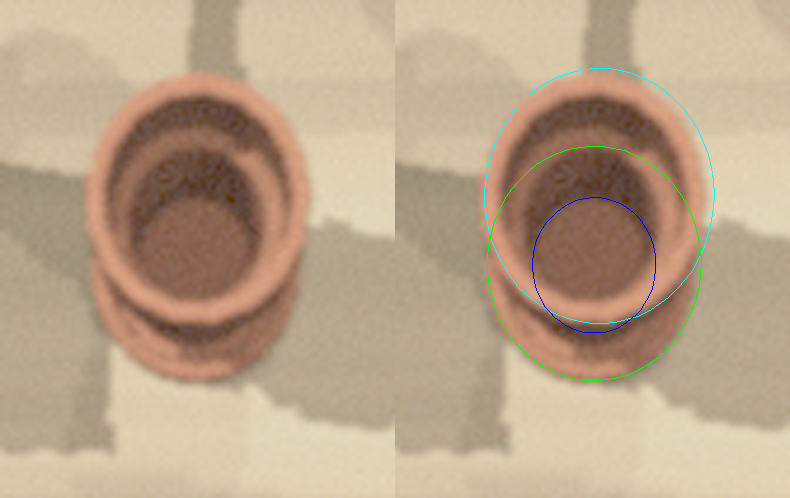

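The saucer overlay is exact, and the rim is only about 5 px (≈1 mm) off with the floor concentric, so the pot is flat and seated. Next I'll close the keeper.

Run:
```python
from h import *
o=down(CY+np.pi/2); g=carr(.06,.047); e=carr(.06,-.006)
p=manip.current_tool_pos(); manip.servo_line([p[0],p[1],.26],vel=.2)
manip.move_pose([*g,.26],o); manip.servo_line([*g,.108]); print("F",manip.current_force().round(2))
effector.close(20); print("gap",manip.current_finger_gap())
manip.servo_line([*e,.108],vel=.05); manip.sleep(.3)
print(manip.current_tool_pos(),carr(.06,0),manip.current_force().round(2),manip.current_finger_gap())
effector.open_jaws(); manip.servo_line([*e,.24]); print("F0",manip.current_force().round(2))
manip.move_pose([0.43,-0.1,.34],down(0.06)); manip.sleep(.3)
c=viewer.get_calibration("wrist")
cv2.imwrite("pics/p6.png",cv2.resize(viewer.get_image("wrist")[:210,:,::-1],None,fx=1.5,fy=1.5))
for y in (-.1995,0): print([(1.5*w2px(c,[*carr(-.035,y+k),.092])).round(1) for k in (0,)])
print(manip.current_clock())
```

```text
F [1.09 0.77 0.68]
gap 0.018104106276406434
[ 0.65064855 -0.04288812  0.10780863] [ 0.65179807 -0.03977451] [-6.03  4.35  2.79] 0.017939767678530616
F0 [ 0.53 -0.45  0.05]
[array([549.6, 116.4])]
[array([334.9, 117.6])]
60.175
```

View pics/p6.png

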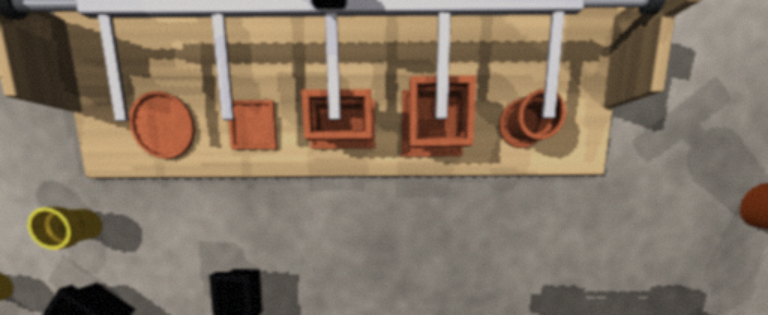

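The arms lie over the pots, with tips at (549,117) and (334,118), matching the locked prediction within 1 px. The last push was only 4 N, so I'll give one firmer nudge to be sure of the stop and then hand in.

Run:
```python
from h import *
o=down(CY+np.pi/2); g=carr(.06,0); e=carr(.06,-.009)
manip.move_pose([*g,.24],o); manip.servo_line([*g,.108])
effector.close(20)
manip.servo_line([*e,.108],vel=.05); manip.sleep(.3)
print(manip.current_tool_pos(),g,manip.current_force().round(2))
effector.open_jaws(); p=manip.current_tool_pos(); manip.servo_line([p[0],p[1],.28]); manip.sleep(.5)
print(manip.current_force().round(2),manip.current_clock()); print(manip.hand_in())
```

```text
[ 0.65048123 -0.04044349  0.10780758] [ 0.65179807 -0.03977451] [-5.62 12.17  1.12]
[-0.14  0.2  -0.04] 67.0
the job is handed in; nothing more can be done
None
```

I handed the job in at 67 s of robot time: the square large, oblong and round small pots (the only three present) are seated in their own saucers, and the keeper is back at its right-hand stop (12 N resistance on the last push). The hand-in call returned no verdict.

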